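Hang the round serving board on the slanted peg

ROBOT

A 6-joint arm with a two-finger parallel gripper is mounted at the origin on a cart in front of the work surface, level with it; the furniture and walls round the work are solid. World frame = base frame: x ahead of the robot, y to its left, z up, the work surface at z = 0. Lengths are in m, angles in rad, forces in N, time in s.
With the tool pointing down it reaches from about 0.3 to 0.875 m from the base axis. Payload 6.4 kg.
Tool frame: the origin (TCP) lies at the very end of the fingers, on their centre line; the grasp point (between the pads) lies 19 mm behind it; z points along the fingers, y is the line along which they close (so a half turn about z gives the same grasp; the last joint's range is limited). The gripper opens to 85 mm and grips with 20 to 120 N. Pads are 22 mm wide; open, the fingers measure 114 mm over their backs; the gripper's body (76 mm by 85 mm) begins 54 mm behind the grasp point. The pads swing forward as they close: fully open they stand 13 mm farther back than shut.
Start: joints at [-1.362, 0.181, 1.607, -0, 1.354, -0.206], TCP at [0.232, -0.526, 0.231] pointing down, gripper open.
Joint ranges: [-2.99, 2.99], [-0.89, 2.07], [0.3, 2.58], [-1.14, 4.28], [0, 2.63], [-3.12, 3.12]. Speed limits (rad/s): [2.57, 2.57, 3.01, 3.14, 3.14, 3.14].

INTERFACE

Orientations are given as a unit quaternion [w, x, y, z].
In Python, from bench import ctrl gives the robot as it stands.
- The arm moves only by the tool jog_arm, never from a script. Its argument "series" is a list that holds one entry, the list of rows, each a list of 7 numbers: the shift along the tool's x, y, z in mm, then the turn, a rotation vector about the tool's x, y, z in rad, then the finger opening in mm, from 0 to 85.4. In form: [[[tx, ty, tz, rx, ry, rz, gripper], ...]]. A call has exactly 10 rows; each row shifts and turns the commanded pose from where the row before left it, along the tool's axes as they then stand; what a row does not reach is not made up. A row lasts 1/10 s, in which the tool goes at most 50 mm and 8.59 degrees, less where a joint would pass 70% of its speed; a pose out of reach is approached as far as the arm can. A call with a gripper value outside its range is refused whole. The fingers move at their own pace and stop on an object; the grip force is fixed at half the most. Time passes only in rows, so rows that do not move let the fingers close, or fill a call up. It gives the time, the measured TCP pose, the force, the opening and the grip force at its end, in the units of the state.
- ctrl.get_obs(): the state, without advancing time (a new reading comes with each control period).
- ctrl.camera(name): name is "scene" or "top"; returns a dict with "frame" (384x512x3 uint8, blue, green, red), "z_map" (384x512 float32, m along the optical axis (not along the pixel's ray), 0 where there is no reading), "fx", "fy", "cx", "cy" (pixels), "xyz" and "rotation" of the camera in the world. Camera axes: x right, y down, z forward; pixel columns grow to the right and rows downward; lengths in m; the calibration is good to about 2 mm. A picture is of the moment at which its call begins.
- ctrl.hand_in(): hands the job in; it is judged then, once.
The state is a dict: "time_s": time; "q": joint angles; "dq": joint speeds; "joint_efforts": joint torques, N m; "eef_pos": TCP position; "eef_rot": TCP orientation; "wrist_force": force on the tool from outside, world axes, zero at the start; "torque": the same for the moment, N m; "opening": opening from 0.0 (shut) to 1.0 (fully open); "grasp_force": force on a finger pad.
Only numpy, scipy, OpenCV 4.12 (cv2) and the standard library are available. Lean on these libraries where they do the work, as an engineer would, in place of code of your own. Each camera call takes 0.05 s, during which the arm holds its last target. There are 200 camera calls.

TASK

Pick up the round serving board by its neck and hang it by the hole in its handle on the rack's free peg, which slants up towards you and may be swivelled to either side. Feed it over the ball and along the peg, keep hold of it until it is right down on the peg's collar, then let go so that it stays hanging. Do not push hard, and leave the other things where they are.

Things in the scene. Friction and masses are not known exactly. Their poses are not given: they have to be found in the camera images.
- round_board: Loose wooden serving board with a ROUND body, 200 mm long, 15 thick, about 0.2 kg, lying flat. Origin: centre of its underside; x along it to the handle's end, z out of its top. Body 104 mm in diameter, centred at x = -48; neck 34 mm wide (y) from x = +4 to +55 (grip it across y near x = +20); round head 48 mm in diameter at x = +76 with a 26 mm through-hole (axis z).
- round_board_hole (a point): Centre of the hole in the round board's head, at x = +76, y = 0, z = +7.5 mm in the board's frame (mid-thickness); axes as the board's. With the board square to the peg and down on its collar it stands 28 mm from peg_root, along the peg. Let go, the board swings until its body hangs steeper, and stays on the peg.
- peg_root (a point): Root of the free (right-hand) steel peg, on the rail's axis, 200 mm above the worktop; axes as the rack's. From it the peg rises at 50 degrees above level, straight towards the rack's -x, or swivelled about the vertical through this point by up to 26 degrees to either side. READINGS DO NOT TELL THE SWIVEL: see or feel it. It is stiff: it takes some 8 N sideways at the ball to turn it.
- rack: Fixed rack: round level rail, 24 mm in diameter, 280 mm long (y), axis 200 mm above the worktop, on two dark uprights at y = +-130 with feet 130 mm long in x. Origin on the worktop below the rail's middle. Pegs at y = -75 (free) and +80 (a small paddle, 72 mm wide, hangs there for good). Peg: rod 14 mm thick, collar 34 mm wide up to 20 mm from the root, 20 mm ball centred 80 mm from the root.
- square_board: Loose bystander: serving board like the round one (same length, neck, head and frame) but with a SQUARE 104 mm body. Leave it alone.
- toothpicks: Loose bystander: glass of toothpicks, 61 mm wide, 72 mm high; origin centre of its underside.
- mug: Loose bystander: navy mug, 81 mm high; origin under it.
- sweets: Loose bystander: white bowl of sweets, 110 mm wide, 55 mm high; origin under it.

How it is judged:
On the way, in this order (a step that is already met when the one before it is completed fails the run):
1. the round board is picked up off the worktop (contact force between round_board and the fingers above 0.5 N and height (world z) of round_board above 0.05 m), for 0.2 s.
2. the hole, with the board held in the fingers, is over the ball and on the peg (distance between round_board_hole and peg_root between 0.04 and 0.074 m and height (world z) of round_board_hole between 0.222 and 0.266 m and x of round_board_hole in the frame of rack below 0 m and contact force between round_board and the fingers above 0.5 N), for 0.05 s.
3. still held in the fingers, the board is right down the peg on its collar (distance between round_board_hole and peg_root between 0.015 and 0.036 m and height (world z) of round_board_hole between 0.21 and 0.234 m and x of round_board_hole in the frame of rack below 0 m and contact force between round_board and the fingers above 0.5 N), for 0.1 s.
At the end, for the whole second after the job is handed in: The round board hangs at rest on the free peg, released, body downwards: its hole's centre is 15 to 48 mm from the peg's root, 5 to 45 mm higher than it and in front of the rail; the board's origin is 80 to 190 mm above the worktop (distance between round_board_hole and peg_root between 0.015 and 0.048 m and height (world z) of round_board_hole between 0.205 and 0.245 m and x of round_board_hole in the frame of rack below 0 m and linear speed of round_board below 0.03 m/s and angular speed of round_board below 0.3 rad/s and contact force between round_board and the fingers below 0.1 N and height (world z) of round_board between 0.08 and 0.19 m); the robot touches nothing.
It fails at once if the square board is moved more than 30 mm (distance of square_board from where it was at the start of the episode above 0.03 m).
It fails at once if the toothpick glass is moved more than 30 mm (distance of toothpicks from where it was at the start of the episode above 0.03 m).
It fails at once if the mug is moved more than 30 mm (distance of mug from where it was at the start of the episode above 0.03 m).
It fails at once if the sweets bowl is moved more than 30 mm (distance of sweets from where it was at the start of the episode above 0.03 m).
It fails at once if the board is pressed against the rack or peg with more than 40 N (contact force between round_board and rack above 40 N).
It also fails if it takes over 51 s, if anything falls off the work surface, if the arm or the gripper's body presses on something with over 40 N, if the wrist force passes 120 N, or if a joint passes its speed limit or range.

## Working session

There is one attempt and no reset: what is moved stays moved. The work goes in short steps, Python scripts to look and compute and a tool call to move; the robot and the scene stay as the last step left them, time stands still between calls to the robot, and variables do not carry over. Pictures are saved under pics/ and viewed, at most 10 in all, crops included, and the job is handed in when it is done.

Besides the shell and the picture viewer there is one more tool, called as name(argument=value, ...) on one line, values as JSON. jog_arm: Moves the arm, as the interface text tells. Its arguments: {"type":"object","properties":{"series":{"type":"array"}},"required":["series"]}

```bash
ls; mkdir -p pics; cat > h.py <<'E'
import numpy as np, cv2
from bench import ctrl
def snap(n,save=None):
    c=ctrl.camera(n)
    if save: cv2.imwrite(f'pics/{save}.png',c['frame'])
    return c
def pts(c):
    z=c['z_map'];v,u=np.indices(z.shape)
    p=np.stack([(u-c['cx'])/c['fx']*z,(v-c['cy'])/c['fy']*z,z],-1)
    return p@np.array(R(c)).T+np.array(c['xyz'])
def R(c):
    r=np.array(c['rotation'],float)
    if r.shape==(3,3): return r
    from scipy.spatial.transform import Rotation as Q
    return Q.from_quat(r[[1,2,3,0]]).as_matrix()
E
python3 - <<'E'
from h import *
for n in ('scene','top'):
    c=snap(n,n+'0'); print(n,c['xyz'],R(c).round(3).tolist(),c['fx'],c['cx'],c['cy']); np.savez(n+'0',P=pts(c),f=c['frame'],z=c['z_map'])
print(ctrl.get_obs())
a=cv2.imread('pics/scene0.png');b=cv2.imread('pics/top0.png')
E
```

```text
pics
scene [-0.18499857  0.56398159  1.26096107] [[-0.665, -0.564, 0.488], [-0.746, 0.516, -0.421], [-0.014, -0.645, -0.764]] 399.84154815768176 252.5509870263634 191.07602159942795
top [-0.05403554 -0.29057441  1.83120749] [[0.368, -0.876, 0.311], [-0.93, -0.346, 0.126], [-0.003, -0.336, -0.942]] 446.01394501297506 250.81588746264396 191.70982893459393
{'time_s': 0.1, 'q': array([-1.36229842e+00,  1.81461049e-01,  1.60790294e+00, -1.15367774e-05,
        1.35381090e+00, -2.06302777e-01]), 'dq': array([ 0.00012523, -0.0004609 , -0.00226617,  0.00051473, -0.0019512 ,
       -0.00218368]), 'joint_efforts': array([-3.46871066e-04, -4.45874476e+01, -3.52239025e+01, -4.05386108e-04,
        4.18332667e-03,  5.42492472e-06]), 'eef_pos': array([ 0.23163534, -0.525736  ,  0.2304799 ]), 'eef_rot': array([-7.91113090e-04,  9.78568971e-01,  2.05917806e-01, -6.50044107e-06]), 'wrist_force': array([-0.30967592, -0.31173944, -0.68425309]), 'torque': array([-0.0246624 ,  0.02176612,  0.04123119]), 'grasp_force': 0.0, 'opening': 1.0022646079960176}
```

View pics/scene0.png

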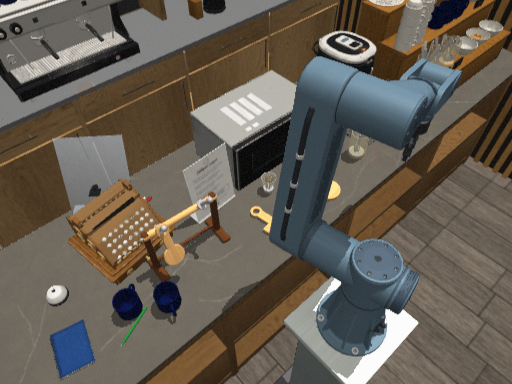

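View pics/top0.png

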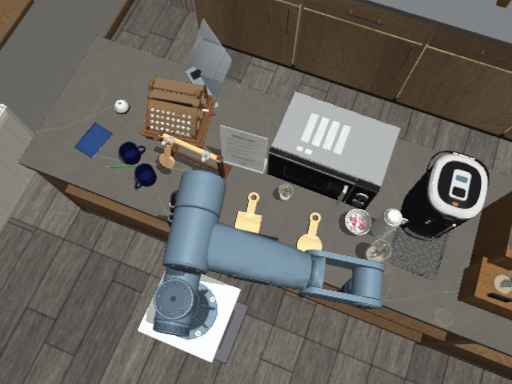

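```bash
python3 - <<'E'
from h import *
d=np.load('top0.npz');P,f=d['P'],d['f']
hsv=cv2.cvtColor(f,cv2.COLOR_BGR2HSV)
m=((hsv[...,0]>10)&(hsv[...,0]<28)&(hsv[...,1]>90)&(hsv[...,2]>150)&(abs(P[...,2]-.013)<.012)).astype('u1')
n,l,s,c=cv2.connectedComponentsWithStats(m)
for i in range(1,n):
    if s[i,4]>60:
        q=P[l==i]; print(s[i],q.mean(0).round(4),q.min(0).round(3),q.max(0).round(3))
# rack: points between z .18 and .3
for nm in ('top0','scene0'):
    d=np.load(nm+'.npz');P,f=d['P'],d['f']
    m=(P[...,2]>.17)&(P[...,2]<.3)&(P[...,0]>.3)&(P[...,1]>-.3)&(P[...,1]<.45)
    n,l,s,c=cv2.connectedComponentsWithStats(m.astype('u1'))
    for i in range(1,n):
        if s[i,4]>15:
            q=P[l==i]; print(nm,s[i],q.mean(0).round(3),q.min(0).round(3),q.max(0).round(3))
a=np.load('top0.npz')['f'][120:190,140:245];b=np.load('scene0.npz')['f'][180:285,130:240]
A=cv2.resize(a,None,fx=3.8,fy=3.8,interpolation=cv2.INTER_CUBIC);B=cv2.resize(b,None,fx=3.6,fy=3.6,interpolation=cv2.INTER_CUBIC)
o=np.zeros((400,800,3),'u1');o[:A.shape[0],:A.shape[1]]=A;o[:B.shape[0],402:402+396]=B[:400,:396]
cv2.imwrite('pics/crop.png',o)
E
```

```text
[297 234  24  11  64] [ 0.4409 -0.3445  0.0136] [ 0.403 -0.396  0.003] [ 0.46  -0.306  0.022]
top0 [ 195   18   37   64 1000] [1.015 0.316 0.232] [0.916 0.205 0.17 ] [1.111 0.431 0.296]
top0 [ 156   79   50   39 1156] [0.781 0.361 0.194] [0.708 0.269 0.17 ] [0.874 0.45  0.228]
top0 [ 267   91   78   88 4156] [ 0.775 -0.19   0.243] [ 0.641 -0.3    0.17 ] [ 0.946 -0.075  0.264]
top0 [220 125  48  28 695] [0.676 0.038 0.224] [ 0.66  -0.059  0.17 ] [0.693 0.136 0.278]
top0 [158 130  65  35 585] [0.56  0.237 0.215] [0.511 0.087 0.171] [0.599 0.369 0.277]
scene0 [   0    6  113   60 2056] [1.956 0.031 0.222] [ 1.737 -0.292  0.17 ] [2.016 0.325 0.299]
scene0 [ 182   91   99  102 4952] [ 0.745 -0.127  0.232] [ 0.639 -0.3    0.17 ] [0.947 0.137 0.274]
scene0 [  52  135   76   37 2242] [1.016 0.317 0.23 ] [0.916 0.204 0.17 ] [1.11  0.429 0.291]
scene0 [  83  179   62   54 1576] [0.776 0.367 0.194] [0.714 0.274 0.17 ] [0.871 0.45  0.225]
scene0 [140 192  77  57 871] [0.556 0.254 0.212] [0.509 0.088 0.17 ] [0.595 0.372 0.273]
```

View pics/crop.png

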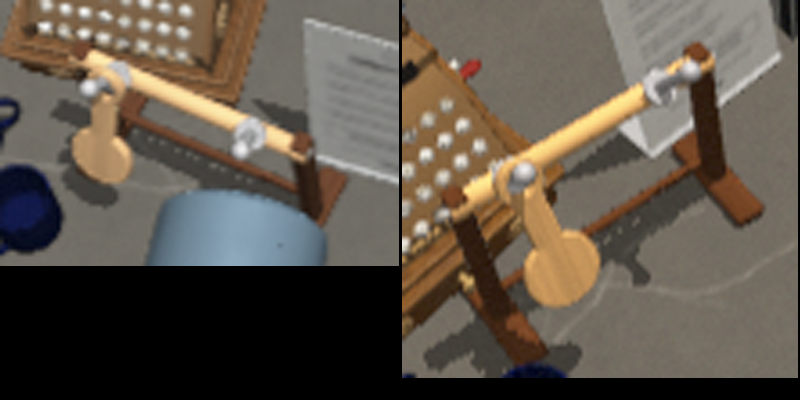

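```bash
python3 - <<'E'
from h import *
D={n:np.load(n+'0.npz') for n in('top','scene')}
C={n:ctrl.camera(n) for n in D}
def ray(n,u,v):
    c=C[n];d=R(c)@np.array([(u-c['cx'])/c['fx'],(v-c['cy'])/c['fy'],1]);return np.array(c['xyz']),d/np.linalg.norm(d)
def tri(a,b):
    o1,d1=ray('top',*a);o2,d2=ray('scene',*b)
    s=np.linalg.lstsq(np.stack([d1,-d2],1),o2-o1,rcond=None)[0]
    return (o1+d1*s[0]+o2+d2*s[1])/2, np.linalg.norm(o1+d1*s[0]-o2-d2*s[1])
print('ball',tri((203.4,159.2),(210.6,199.4)))
# rail points yellow & grey peg points
for n in D:
    P,f=D[n]['P'],D[n]['f'].astype(int);hsv=cv2.cvtColor(D[n]['f'],cv2.COLOR_BGR2HSV)
    roi=(P[...,2]>.195)&(P[...,2]<.28)&(P[...,0]>.48)&(P[...,0]<.62)&(P[...,1]>.06)&(P[...,1]<.4)
    y=roi&(hsv[...,1]>90)&(hsv[...,2]>130)&(P[...,2]<.218)
    q=P[y];l=cv2.fitLine(q[:,:2].astype('f4'),cv2.DIST_HUBER,0,.01,.01).ravel()
    t=(q[:,:2]-l[2:])@l[:2]
    print(n,'rail',l.round(4),'z',np.median(q[:,2]),'ends',(l[2:]+t.min()*l[:2]).round(4),(l[2:]+t.max()*l[:2]).round(4),'yaw',np.degrees(np.arctan2(l[1],l[0])))
    g=roi&(hsv[...,1]<60)
    k,lab,s,c=cv2.connectedComponentsWithStats(g.astype('u1'))
    for i in range(1,k):
        if s[i,4]>8:
            q=P[lab==i];print(n,'grey',s[i],c[i].round(1),q.mean(0).round(4))
            top=q[q[:,2]>.24]
            if len(top): print('   high',len(top),np.median(top,0).round(4),top.max(0).round(4))
# boards
P,f=D['top']['P'],D['top']['f'];hsv=cv2.cvtColor(f,cv2.COLOR_BGR2HSV)
print(hsv[240,310],P[240,310],hsv[222,250],P[222,250])
m=((hsv[...,0]>8)&(hsv[...,0]<30)&(hsv[...,1]>70)&(hsv[...,2]>130)&(P[...,2]>.003)&(P[...,2]<.03)&(P[...,0]<.8)&(P[...,1]<.0)).astype('u1')
n,l,s,c=cv2.connectedComponentsWithStats(m)
for i in range(1,n):
    if s[i,4]>60:
        q=P[l==i]; print(s[i],q.mean(0).round(4),q.min(0).round(3),q.max(0).round(3))
        np.save(f'b{i}',q)
cv2.imwrite('pics/boards.png',cv2.resize(f[180:270,215:350],None,fx=5,fy=5,interpolation=cv2.INTER_CUBIC))
E
```

```text
ball (array([0.51962764, 0.13736416, 0.26236219]), np.float64(0.0027831128964251753))
top rail [0.0191 0.9998 0.5681 0.2659] z 0.2076370809758772 ends [0.5648 0.0916] [0.5701 0.3691] yaw 88.90528
top grey [168 136   7   7  23] [171.6 138.2] [0.5744 0.3059 0.2183]
top grey [161 140   9   6  33] [164.2 142.5] [0.5323 0.3106 0.256 ]
   high 28 [0.528  0.3101 0.2638] [0.549  0.3213 0.2734]
top grey [201 151   9  11  71] [204.8 155.7] [0.547  0.1464 0.2346]
   high 26 [0.5226 0.1398 0.2646] [0.5454 0.1484 0.2766]
scene rail [0.024  0.9997 0.5675 0.2488] z 0.20791089715966504 ends [0.5636 0.0875] [0.5704 0.3696] yaw 88.625565
scene grey [197 196  16  14 112] [203.9 202.7] [0.5424 0.1499 0.2332]
   high 40 [0.5182 0.1452 0.2639] [0.5414 0.1529 0.2719]
scene grey [159 225   8   9  46] [162.8 228.9] [0.5331 0.3127 0.2509]
   high 35 [0.5233 0.3146 0.2664] [0.5498 0.3211 0.2729]
[ 21  92 248] [ 0.4396159  -0.35440452  0.01093807] [ 22  86 251] [ 0.41920376 -0.09332269  0.01405443]
[234 192  28  41 561] [ 0.4414 -0.08    0.0146] [ 0.374 -0.141  0.003] [ 0.551 -0.028  0.029]
[297 212  26  38 453] [ 0.4601 -0.3499  0.0148] [ 0.387 -0.41   0.003] [ 0.561 -0.306  0.029]
```

View pics/boards.png

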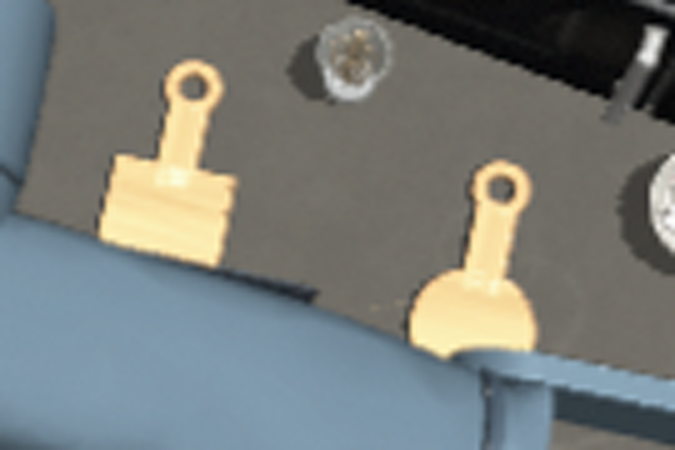

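```bash
cat >> h.py <<'E'
from scipy.spatial.transform import Rotation as Q
from scipy.optimize import least_squares
from scipy.linalg import logm, expm
def plane(c,uv,z):
    uv=np.asarray(uv,float).reshape(-1,2);d=np.c_[(uv[:,0]-c['cx'])/c['fx'],(uv[:,1]-c['cy'])/c['fy'],np.ones(len(uv))]@R(c).T
    o=np.array(c['xyz']);return o+d*((z-o[2])/d[:,2])[:,None]
def circ(p,r=None,x0=None):
    x0=p[:,:2].mean(0) if x0 is None else x0
    return least_squares(lambda x:np.hypot(*(p[:,:2]-x[:2]).T)-(r or x[2]),list(x0)+([] if r else [.03]),loss='soft_l1',f_scale=.002).x
def quat(w): return Q.from_quat(np.array(w)[[1,2,3,0]])
def rows(p0,R0,p1,R1,n):
    T=lambda p,r:np.block([[r.as_matrix(),np.array(p)[:,None]],[np.zeros((1,3)),1]])
    M=expm(np.real(logm(np.linalg.inv(T(p0,R0))@T(p1,R1)))/n)
    return (M[:3,3]*1000).round(2).tolist()+Q.from_matrix(M[:3,:3]).as_rotvec().round(4).tolist()
E
python3 - <<'E'
from h import *
c=snap('top');f=c['frame'];hsv=cv2.cvtColor(f,cv2.COLOR_BGR2HSV)
m=((hsv[...,0]>8)&(hsv[...,0]<30)&(hsv[...,1]>55)&(hsv[...,2]>130)).astype('u1')
n,l,s,_=cv2.connectedComponentsWithStats(m)
for seed in((310,240),(250,222)):
    i=l[seed[1],seed[0]];
    cs,h=cv2.findContours((l==i).astype('u1'),cv2.RETR_CCOMP,cv2.CHAIN_APPROX_NONE)
    out=max(cs,key=len);p=plane(c,out,.0075);print(s[i],len(cs))
    hd0=p[p[:,0].argmax(),:2]
    # head: pts within 40mm of far end
    hp=p[np.hypot(*(p[:,:2]-hd0).T)<.036];hc=circ(hp);print('head',hc)
    for q in cs:
        if q is not out and len(q)>5: 
            print('hole contour',plane(c,q,.0075).mean(0))
    d=np.hypot(*(p[:,:2]-hc[:2]).T)
    nk=p[(d>.03)&(d<.065)][:,:2]
    # neck edges: two lines
    g=np.array([c_[0:2] for c_ in nk]);l0=cv2.fitLine(g.astype('f4'),cv2.DIST_L2,0,.01,.01).ravel();print('neck',l0,'yaw',np.degrees(np.arctan2(l0[1],l0[0])))
    b=p[d>.08];uv=out.reshape(-1,2)[d>.08]
    keep=uv[:,1]<248 
    bc=circ(b[keep],r=.0535,x0=hc[:2]-[.124,0]) ;print('body',bc,np.degrees(np.arctan2(*(hc[:2]-bc[:2])[::-1])),np.linalg.norm(hc[:2]-bc[:2]))
# ball
S=[]
for n in('top','scene'):
    d=np.load(n+'0.npz');P=d['P'];hs=cv2.cvtColor(d['f'],cv2.COLOR_BGR2HSV)
    k=(P[...,2]>.253)&(P[...,2]<.285)&(P[...,0]>.49)&(P[...,0]<.56)&(P[...,1]>.1)&(P[...,1]<.18)&(hs[...,1]<60)
    v,u=np.nonzero(k);print(n,len(v),u.mean(),v.mean(),P[k].mean(0));S.append(P[k])
    q=P[k];print(least_squares(lambda x:np.linalg.norm(q-x,axis=1)-.01,q.mean(0)-[0,0,.008],loss='soft_l1',f_scale=.002).x)
# collar end/peg: grey rail cluster
# bystanders near
for n,uv in(('glass',(286,191)),('sweets',(357,222)),('mug',(145,175)),('mug2',(130,153))): print(n,plane(c,uv,.05)[0].round(3))
E
```

```text
[297 212  26  40 545] 4
head [ 0.54183437 -0.3420355   0.02353729]
hole contour [ 0.46066212 -0.3621244   0.0075    ]
hole contour [ 0.54123647 -0.34142118  0.0075    ]
neck [ 0.08870237 -0.99605817  0.49828565 -0.34795222] yaw -84.91103
body [ 0.41559047 -0.36028487] 8.225496224270104 0.12755611190298152
[234 192  29  41 640] 3
head [ 0.52923133 -0.0649288   0.02464494]
hole contour [ 0.45066337 -0.08186599  0.0075    ]
hole contour [ 0.52922496 -0.06513785  0.0075    ]
neck [ 0.17305908 -0.98491144  0.48591307 -0.07197255] yaw -80.03426
body [ 0.42744354 -0.08296387] 10.047557331764242 0.10337320402706222
top 20 202.9 159.05 [0.51935559 0.13897981 0.26645495]
[0.51810814 0.14211498 0.26133921]
scene 30 209.46666666666667 199.73333333333332 [0.51698981 0.14208131 0.26585869]
[0.51989558 0.1406749  0.2608506 ]
glass [ 0.593 -0.189  0.05 ]
sweets [ 0.572 -0.509  0.05 ]
mug [0.439 0.4   0.05 ]
mug2 [0.508 0.507 0.05 ]
```

```bash
cat >> h.py <<'E'
def frame(tx,tz):
    tx,tz=np.array(tx,float),np.array(tz,float);tz/=np.linalg.norm(tz);ty=np.cross(tz,tx);ty/=np.linalg.norm(ty)
    return Q.from_matrix(np.stack([np.cross(ty,tz),ty,tz],1))
def now():
    o=ctrl.get_obs();return o['eef_pos'],quat(o['eef_rot'])
E
python3 - <<'E'
from h import *
a=np.radians(8.2);T=frame([np.cos(a),np.sin(a),0],[0,0,-1])
print(rows(*now(),[.4831,-.3501,.06],T,10))
E
```

```text
[29.24, -9.61, 17.09, -0.0001, -0.0, 0.0272]
```

jog_arm(series=[[[29.2, -9.6, 17, 0, 0, 0.0272, 65], [29.2, -9.6, 17, 0, 0, 0.0272, 65], [29.2, -9.6, 17, 0, 0, 0.0272, 65], [29.2, -9.6, 17, 0, 0, 0.0272, 65], [29.2, -9.6, 17, 0, 0, 0.0272, 65], [29.2, -9.6, 17, 0, 0, 0.0272, 65], [29.2, -9.6, 17, 0, 0, 0.0272, 65], [29.2, -9.6, 17, 0, 0, 0.0272, 65], [29.2, -9.6, 17, 0, 0, 0.0272, 65], [29.2, -9.6, 17, 0, 0, 0.0272, 65]]])

```text
time_s: 1.25
eef_pos: [0.4839, -0.3498, 0.0605]
eef_rot: [-0.0, 0.997, 0.071, -0.0]
wrist_force: [-0.0, -1.1, -0.1]
opening: 0.759
grasp_force: 0.0
```

```bash
python3 - <<'E'
from h import *
p,r=now();print(p,r.as_matrix().round(4).tolist(),ctrl.get_obs()['opening'])
c=snap('scene','s1');t=snap('top','t1')
o=np.hstack([cv2.resize(x[k],(400,300),interpolation=cv2.INTER_CUBIC) for x,k in((c['frame'],np.s_[150:285,120:300]),(t['frame'],np.s_[165:279,230:382]))])
cv2.imwrite('pics/c1.png',o)
a=np.radians(8.2);T=frame([np.cos(a),np.sin(a),0],[0,0,-1])
print(rows(p,r,[.4831,-.3501,.003],T,8))
E
```

```text
[ 0.48390694 -0.34983592  0.06051723] [[0.99, 0.1413, -0.0], [0.1413, -0.99, 0.0], [-0.0, -0.0001, -1.0]] 0.759140187228451
[-0.1, 0.02, 7.19, -0.0, 0.0, -0.0002]
```

View pics/c1.png

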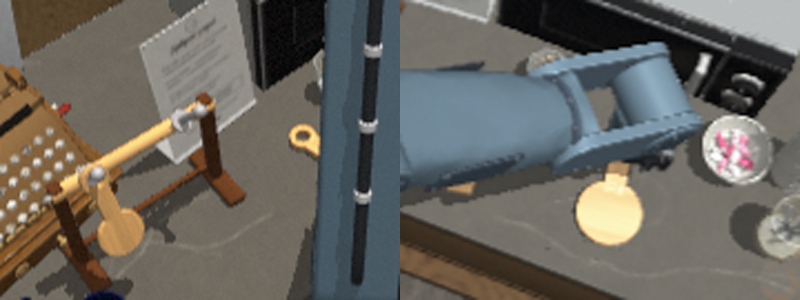

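```bash
python3 - <<'E'
from h import *
c=snap('top');hsv=cv2.cvtColor(c['frame'],cv2.COLOR_BGR2HSV)
m=((hsv[...,0]>8)&(hsv[...,0]<30)&(hsv[...,1]>55)&(hsv[...,2]>130)).astype('u1')
n,l,s,_=cv2.connectedComponentsWithStats(m);i=l[246,309]
cs,_=cv2.findContours((l==i).astype('u1'),cv2.RETR_EXTERNAL,cv2.CHAIN_APPROX_NONE);p=plane(c,cs[0],.0075)
b=circ(p[p[:,0]<.45],x0=np.array([.42,-.36]));print(b); print(np.degrees(np.arctan2(-.3417-b[1],.5415-b[0])),np.hypot(-.3417-b[1],.5415-b[0]))
E
```

```text
[ 0.41742787 -0.35911358  0.05195064]
7.989302205964264 0.12528817616140628
```

jog_arm(series=[[[0, 0, 8, 0, 0, 0, 65], [0, 0, 8, 0, 0, 0, 65], [0, 0, 8, 0, 0, 0, 65], [0, 0, 8, 0, 0, 0, 65], [0, 0, 8, 0, 0, 0, 65], [0, 0, 8, 0, 0, 0, 65], [0, 0, 6, 0, 0, 0, 65], [0, 0, 3, 0, 0, 0, 65], [0, 0, 0, 0, 0, 0, 65], [0, 0, 0, 0, 0, 0, 65]]])

```text
time_s: 2.4
eef_pos: [0.4831, -0.3508, 0.0045]
eef_rot: [0.0, 0.997, 0.071, 0.0]
wrist_force: [0.2, -0.0, 0.5]
opening: 0.759
grasp_force: 0.0
```

jog_arm(series=[[[0, 0, 2, 0, 0, 0, 65], [0, 0, 0, 0, 0, 0, 20], [0, 0, 0, 0, 0, 0, 20], [0, 0, 0, 0, 0, 0, 20], [0, 0, 0, 0, 0, 0, 20], [0, 0, 0, 0, 0, 0, 20], [0, 0, 0, 0, 0, 0, 20], [0, 0, 0, 0, 0, 0, 20], [0, 0, 0, 0, 0, 0, 20], [0, 0, 0, 0, 0, 0, 20]]])

```text
time_s: 3.4
eef_pos: [0.4832, -0.351, 0.0028]
eef_rot: [0.0, 0.997, 0.071, 0.0]
wrist_force: [-0.4, 2.0, 5.4]
opening: 0.383
grasp_force: 61.5
```

jog_arm(series=[[[0, 0, -10, 0, 0, 0, 20], [0, 0, -20, 0, 0, 0, 20], [0, 0, -30, 0, 0, 0, 20], [0, 0, -40, 0, 0, 0, 20], [0, 0, -40, 0, 0, 0, 20], [0, 0, -40, 0, 0, 0, 20], [0, 0, -40, 0, 0, 0, 20], [0, 0, -40, 0, 0, 0, 20], [0, 0, -30, 0, 0, 0, 20], [0, 0, -10, 0, 0, 0, 20]]])

```text
time_s: 4.4
eef_pos: [0.4837, -0.3515, 0.3063]
eef_rot: [0.002, 0.997, 0.071, 0.002]
wrist_force: [0.6, -0.5, -3.5]
opening: 0.381
grasp_force: 60.7
```

```bash
cat >> h.py <<'E'
HT=np.array([.059,-.001,-.0047])
def hang(sw):
    h=np.array([np.cos(sw),np.sin(sw),0]);z=np.array([0,0,1]);c,s=np.cos(np.radians(50)),np.sin(np.radians(50))
    return frame(h*s+z*c,h*c-z*s), -h*c+z*s
E
python3 - <<'E'
from h import *
T,p=hang(np.radians(18.4));hole=np.array([.519,.139,.2613])+.07*p
t=hole-T.apply(HT);print(t,rows(*now(),t,T,18))
E
```

```text
[0.43660151 0.11053579 0.27339823] [2.44, -25.6, 3.03, 0.0037, 0.0385, -0.0094]
```

jog_arm(series=[[[2.4, -25.6, 3, 0.0037, 0.0385, -0.0094, 20], [2.4, -25.6, 3, 0.0037, 0.0385, -0.0094, 20], [2.4, -25.6, 3, 0.0037, 0.0385, -0.0094, 20], [2.4, -25.6, 3, 0.0037, 0.0385, -0.0094, 20], [2.4, -25.6, 3, 0.0037, 0.0385, -0.0094, 20], [2.4, -25.6, 3, 0.0037, 0.0385, -0.0094, 20], [2.4, -25.6, 3, 0.0037, 0.0385, -0.0094, 20], [2.4, -25.6, 3, 0.0037, 0.0385, -0.0094, 20], [2.4, -25.6, 3, 0.0037, 0.0385, -0.0094, 20], [0, 0, 0, 0, 0, 0, 20]]])

```text
time_s: 5.4
eef_pos: [0.464, -0.1159, 0.2786]
eef_rot: [-0.031, 0.979, 0.113, 0.169]
wrist_force: [0.1, -1.2, -3.0]
opening: 0.374
grasp_force: 60.7
```

jog_arm(series=[[[2.4, -25.6, 3, 0.0037, 0.0385, -0.0094, 20], [2.4, -25.6, 3, 0.0037, 0.0385, -0.0094, 20], [2.4, -25.6, 3, 0.0037, 0.0385, -0.0094, 20], [2.4, -25.6, 3, 0.0037, 0.0385, -0.0094, 20], [2.4, -25.6, 3, 0.0037, 0.0385, -0.0094, 20], [2.4, -25.6, 3, 0.0037, 0.0385, -0.0094, 20], [2.4, -25.6, 3, 0.0037, 0.0385, -0.0094, 20], [2.4, -25.6, 3, 0.0037, 0.0385, -0.0094, 20], [2.4, -25.6, 3, 0.0037, 0.0385, -0.0094, 20], [0, 0, 0, 0, 0, 0, 20]]])

```text
time_s: 6.4
eef_pos: [0.4328, 0.1136, 0.269]
eef_rot: [-0.058, 0.929, 0.151, 0.334]
wrist_force: [0.1, 0.7, -2.8]
opening: 0.377
grasp_force: 61.0
```

```bash
python3 - <<'E'
from h import *
p,r=now();print(p,r.as_matrix().round(3).tolist(),'hole',p+r.apply(HT))
T,ax=hang(np.radians(18.4));print('err',(r.inv()*T).as_rotvec())
c=snap('scene','s2');t=snap('top','t2');np.savez('s2',P=pts(c),f=c['frame']);np.savez('t2',P=pts(t),f=t['frame'])
o=np.hstack([cv2.resize(x[k],(400,400),interpolation=cv2.INTER_CUBIC) for x,k in((c['frame'],np.s_[150:260,140:250]),(t['frame'],np.s_[110:220,150:260]))])
cv2.imwrite('pics/c2.png',o)
E
```

```text
[0.4328211  0.11357645 0.2690183 ] [[0.731, 0.319, 0.603], [0.241, -0.948, 0.209], [0.638, -0.007, -0.77]] hole [0.47279704 0.12777893 0.31030151]
err [-0.00755718  0.00586676 -0.0018256 ]
```

View pics/c2.png

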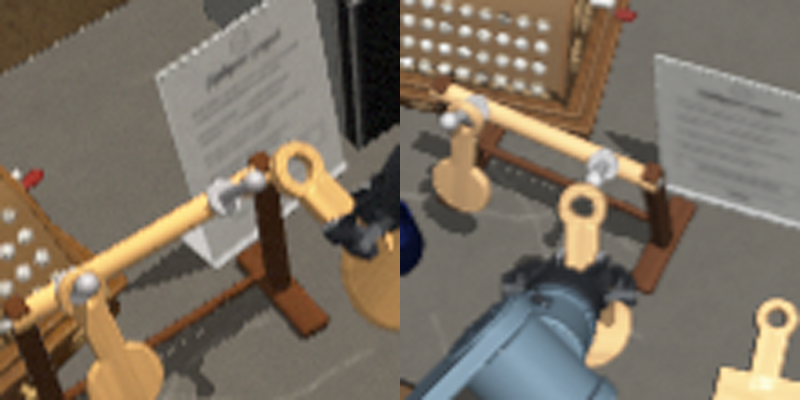

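```bash
cat >> h.py <<'E'
def ray(c,uv):
    d=R(c)@np.array([(uv[0]-c['cx'])/c['fx'],(uv[1]-c['cy'])/c['fy'],1]);return np.array(c['xyz']),d/np.linalg.norm(d)
def tri(c1,a,c2,b):
    o1,d1=ray(c1,a);o2,d2=ray(c2,b);s=np.linalg.lstsq(np.stack([d1,-d2],1),o2-o1,rcond=None)[0]
    return (o1+d1*s[0]+o2+d2*s[1])/2,np.linalg.norm(o1+d1*s[0]-o2-d2*s[1])
def px(c,X):
    q=R(c).T@(np.array(X)-c['xyz']);return np.array([c['fx']*q[0]/q[2]+c['cx'],c['fy']*q[1]/q[2]+c['cy']])
def holepx(c,near):
    hsv=cv2.cvtColor(c['frame'],cv2.COLOR_BGR2HSV)
    m=((hsv[...,0]>8)&(hsv[...,0]<30)&(hsv[...,1]>55)&(hsv[...,2]>110)).astype('u1')
    cs,h=cv2.findContours(m,cv2.RETR_CCOMP,cv2.CHAIN_APPROX_NONE)
    best=None
    for q,hh in zip(cs,h[0]):
        if hh[3]>=0 and len(q)>8:
            mm=np.zeros_like(m);cv2.drawContours(mm,[q],-1,1,-1);mm&=1-m
            k=cv2.moments(mm,True)
            if k['m00']>8:
                u=np.array([k['m10'],k['m01']])/k['m00']
                if best is None or np.linalg.norm(u-near)<np.linalg.norm(best[0]-near): best=(u,k['m00'])
    return best
E
python3 - <<'E'
from h import *
c=snap('scene');t=snap('top');p,r=now();H=p+r.apply(HT)
hs,ht=holepx(c,px(c,H)),holepx(t,px(t,H));print('pred',px(c,H),px(t,H),'meas',hs,ht)
Hm=tri(t,ht[0],c,hs[0]);print('hole cam',Hm,'kin',H)
P={}
for n,k,near in(('s',c,(210.3,199.6)),('t',t,(203.5,159))):
    g=cv2.cvtColor(k['frame'],cv2.COLOR_BGR2HSV);u0,v0=map(int,near)
    print(n);print(g[v0-7:v0+8,u0-9:u0+8,1]);print(g[v0-7:v0+8,u0-9:u0+8,2])
E
```

```text
pred [220.80550038 195.0077537 ] [200.33245621 165.49495673] meas (array([221.6, 195.3]), 20.0) (array([200.27272727, 166.04545455]), 22.0)
hole cam (array([0.47263383, 0.12375454, 0.31310956]), np.float64(0.0005396902624054941)) kin [0.47508984 0.12464837 0.31283515]
s
[[ 13  18  21  19  20  14  15  22  50 112 176 170  79  51 133 130 129]
 [ 20  16  17  17  16  15  15  67 175 179 169 175 178 108 136 129 128]
 [ 17  17  16  17  17  17  13 117 168 181 179 174 176 145 139 126 129]
 [ 16  18  16  17  17  18  17 106 145 171 173 176 183 144 137 126 128]
 [ 16  15  17  19  17  59  93 110 106  56 130 168 175 141 142 136 133]
 [ 15  13  17  44 105 110 112  60  46  15  27  89 141 138 143 139 132]
 [ 13  24  72 119 122 135  86  14   4   7   8  35 136 139 138 139 134]
 [ 13  18  70 109 110  79  44   9   7   6   9   8 124 138 140 139 137]
 [ 14  10  34  84  74  15   4   8   7  11   9   5 113 147 145 139 136]
 [  8   8   8   9  13   9  10  10  13  11  10  13 126 168 176 130 120]
 [  9   9  12   5  13  11  12  38  25  26  34  98 186 187 181 111  64]
 [ 10  10   8   8  16  29  70  79  61  84 155 18
[... 2736 characters left out ...]
118 119 117 118 117 127 180 211 184 152 161 196 208 203 222]
 [111 110 115 117 117 117 112 164 213 228 215 156 182 209 183 147 167]
 [113 117 115 103  99 119 122 170 218 239 225 175 149 143 130 116 121]
 [ 88 104 112 124 154 191 209 201 203 213 196 147 119 115 113 114 115]
 [ 65  69 175 227 234 236 238 238 242 229 190 142 118 113 114 116 116]
 [ 68 152 227 242 241 240 239 239 241 238 233 188 129 114 115 117 117]
 [ 94 209 236 239 209 175 154 190 233 240 241 228 167 115 114 118 117]
 [167 231 240 209 146 102  78  97 135 220 234 231 180 124 111 110 115]
 [212 239 239 169  88  74  68  66  70 147 225 238 219 148 115 117 125]
 [215 238 230 156  80  69  68  69  98 111 222 239 224 139  76  79 108]]
```

```bash
python3 - <<'E'
from h import *
c=snap('scene');t=snap('top');p,r=now();print(p,p+r.apply(HT))
g=cv2.cvtColor(np.load('top0.npz')['f'],cv2.COLOR_BGR2HSV)
print(g[152:168,196:212,1]);print(g[152:168,196:212,2])
for a in((203.0,159.1),(203.5,159.1),(203,159.6)):
  print(a,tri(t,a,c,(210.2,199.5)))
print(tri(t,(203.2,159.2),c,(210.6,199.5)))
# collars & other-peg ball for reference: expected projections of root/collar end for swivel guesses (cam coords)
root=np.array([.5656,.1545,.2])
for sw in(14,18,22):
    T,ax=hang(np.radians(sw));print(sw,[ (px(k,root+d*ax).round(1).tolist()) for k in(t,c) for d in(.02,.08)])
E
```

```text
[0.43534242 0.11034078 0.27169972] [0.47527409 0.12439274 0.31307718]
[[106 109 108 104  99  96  68  27   5   1   1   1  25  75  71  34]
 [ 46  73  95 107 109  99  27   4   2   3   1   0   5  55  99 100]
 [ 26  29  37  62  92  63   9   2   1   2   2   1   1  10  81  89]
 [ 26  26  22  25  35  19   1   3   2   3   2   0   1   1  76  88]
 [ 26  26  26  24  22  13   2   2   3   3   2   3   1  12  81  93]
 [ 24  26  24  24  22  16   0   1   1   2   0   1   1  42  97 103]
 [ 29  24  25  25  23   3   2   1   1   2   0   2   3  46 103 109]
 [108  83  45  30  19   2   2   0   1   3   9   9  18  29  47  65]
 [144 140 123  92  51   4   4   1   1   4  19  23  23  23  27  29]
 [131 142 144 139 134  63   4   2   4  17  25  23  23  23  22  24]
 [ 42  70 112 138 146 138 100  82  74  41  24  23  27  24  22  24]
 [ 24  25  34  60 106 138 141 145 139 126  93  51  28  24  24  24]
 [ 22  18  27  28  31  56 104 139 139 143 138 124  97  54  30  22]
 [ 26  23  23  21  26  27  31  42  67 114 139 142 140 125 117  91]
 [ 27  26  23  27  27  26  27  25  31  34  58 105 134 141 143 141]
 [ 23  23  27  23  27  30
[... 984 characters left out ...]
67  68  68  67  67  68  96  81  65  67  66  73  74  78 107 114]
 [ 67  67  67  68  67  68  77  71  66  94  80  66  58  52  67  76]]
(203.0, 159.1) (array([0.51937583, 0.1388563 , 0.26314201]), np.float64(0.002344025127295654))
(203.5, 159.1) (array([0.52105316, 0.13778365, 0.2606593 ]), np.float64(0.002214427593437715))
(203, 159.6) (array([0.5184621 , 0.13855785, 0.26293696]), np.float64(0.0004380452759990965))
(array([0.51904077, 0.13787414, 0.26290386]), np.float64(0.0030027751640523247))
14 [[204.8, 155.9], [201.9, 160.1], [202.1, 204.5], [209.9, 200.9]]
18 [[205.0, 156.0], [202.9, 160.2], [202.2, 204.3], [210.5, 200.1]]
22 [[205.3, 156.0], [203.8, 160.2], [202.4, 204.1], [211.1, 199.3]]
```

jog_arm(series=[[[1, 0, 8, 0, 0, 0, 20], [1, 0, 8, 0, 0, 0, 20], [1, 0, 8, 0, 0, 0, 20], [1, 0, 8, 0, 0, 0, 20], [0.5, 0, 8, 0, 0, 0, 20], [0, 0, 8, 0, 0, 0, 20], [0, 0, 4, 0, 0, 0, 20], [0, 0, 0, 0, 0, 0, 20], [0, 0, 0, 0, 0, 0, 20], [0, 0, 0, 0, 0, 0, 20]]])

```text
time_s: 7.7
eef_pos: [0.4699, 0.1229, 0.235]
eef_rot: [-0.057, 0.928, 0.149, 0.336]
wrist_force: [-1.2, 0.1, -2.3]
opening: 0.382
grasp_force: 61.0
```

```bash
cat > m.py <<'E'
from h import *
import sys
c=snap('scene');t=snap('top');p,r=now();H=p+r.apply(HT)
hs,ht=holepx(c,px(c,H)),holepx(t,px(t,H));print('pred',px(c,H),px(t,H),'meas',hs,ht,'kin',H)
B=np.array([.5193,.1385,.2625])
if hs and ht:
    Hm,e=tri(t,ht[0],c,hs[0]);print('hole cam',Hm,e,'tool-frame ball-hole mm',r.inv().apply(B-Hm)*1000)
print('kin-based',r.inv().apply(B+[.0025,.0008,0]-H)*1000, 'wf tool',r.inv().apply(ctrl.get_obs()['wrist_force']))
if len(sys.argv)>1:
    o=np.hstack([cv2.resize(x[k],(400,400),interpolation=cv2.INTER_CUBIC) for x,k in((c['frame'],np.s_[165:235,175:245]),(t['frame'],np.s_[130:200,170:240]))])
    cv2.imwrite(f'pics/{sys.argv[1]}.png',o)
E
python3 m.py c3
```

```text
pred [211.78614373 198.11559178] [202.06317724 160.30712708] meas (array([212.07692308, 197.76923077]), 13.0) (array([202.41666667, 160.16666667]), 12.0) kin [0.50972549 0.13708659 0.27652146]
hole cam [0.51027747 0.13578613 0.27695658] 0.0006497494762280489 tool-frame ball-hole mm [-2.04059669  0.3342459  17.13149266]
kin-based [ 0.34389283  1.76982992 18.54840924] wf tool [-1.70946732 -0.12199579  3.00659744]
```

View pics/c3.png

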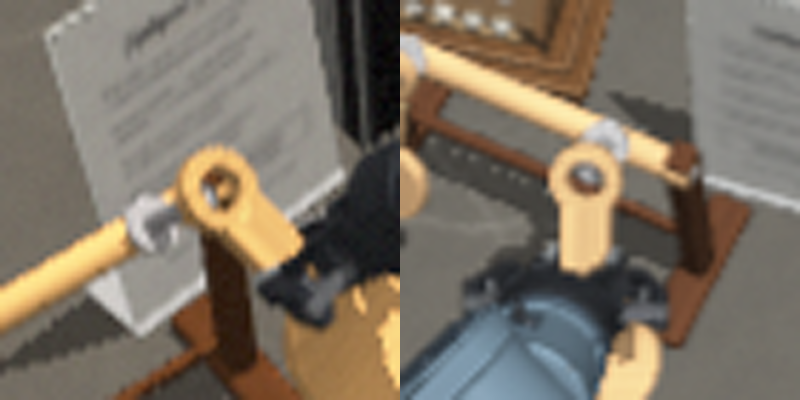

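jog_arm(series=[[[-0.4, 0.8, 2, 0, 0, 0, 20], [0, 0, 2, 0, 0, 0, 20], [0, 0, 2, 0, 0, 0, 20], [0, 0, 2, 0, 0, 0, 20], [0, 0, 2, 0, 0, 0, 20], [0, 0, 2, 0, 0, 0, 20], [0, 0, 2, 0, 0, 0, 20], [0, 0, 2, 0, 0, 0, 20], [0, 0, 0, 0, 0, 0, 20], [0, 0, 0, 0, 0, 0, 20]]])

```text
time_s: 8.8
eef_pos: [0.4794, 0.1255, 0.222]
eef_rot: [-0.057, 0.928, 0.149, 0.336]
wrist_force: [-0.5, -1.0, -1.6]
opening: 0.374
grasp_force: 61.0
```

```bash
python3 m.py c4
```

```text
pred [209.70102422 199.34597861] [202.83503315 159.30124639] meas (array([210.29166667, 199.16666667]), 24.0) (array([203. , 159.5]), 18.0) kin [0.51934908 0.13958153 0.26358618]
hole cam [0.51818076 0.1382358  0.26465873] 0.0005102185809827903 tool-frame ball-hole mm [-0.50330024  0.11276971  2.39093626]
kin-based [1.02486827 1.04549394 2.26332086] wf tool [-0.88690552  0.99392519  1.94975238]
```

View pics/c4.png

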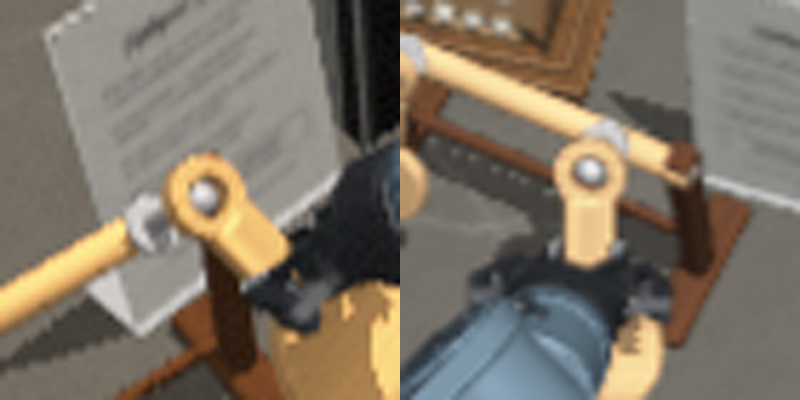

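jog_arm(series=[[[0, 0.3, 2, 0, 0, 0, 20], [0, 0.3, 2, 0, 0, 0, 20], [0, 0, 2, 0, 0, 0, 20], [0, 0, 2, 0, 0, 0, 20], [0, 0, 2, 0, 0, 0, 20], [0, 0, 2, 0, 0, 0, 20], [0, 0, 2, 0, 0, 0, 20], [0, 0, 2, 0, 0, 0, 20], [0, 0, 0, 0, 0, 0, 20], [0, 0, 0, 0, 0, 0, 20]]])

```text
time_s: 9.9
eef_pos: [0.4893, 0.1283, 0.2097]
eef_rot: [-0.057, 0.928, 0.149, 0.336]
wrist_force: [0.4, -0.3, -3.0]
opening: 0.377
grasp_force: 61.0
```

```bash
python3 m.py c5
```

```text
pred [207.52441654 200.41307396] [203.54595366 158.15939398] meas (array([209.3030303 , 199.84848485]), 33.0) (array([203.44, 158.92]), 25.0) kin [0.52925798 0.14232588 0.25131096]
hole cam [0.52332473 0.13941411 0.25766708] 0.0010494429277380644 tool-frame ball-hole mm [-0.0584543  -0.42562804 -6.34086404]
kin-based [  1.00405241   0.46438882 -13.73856114] wf tool [-2.20403997 -0.16814618  1.61227948]
```

View pics/c5.png

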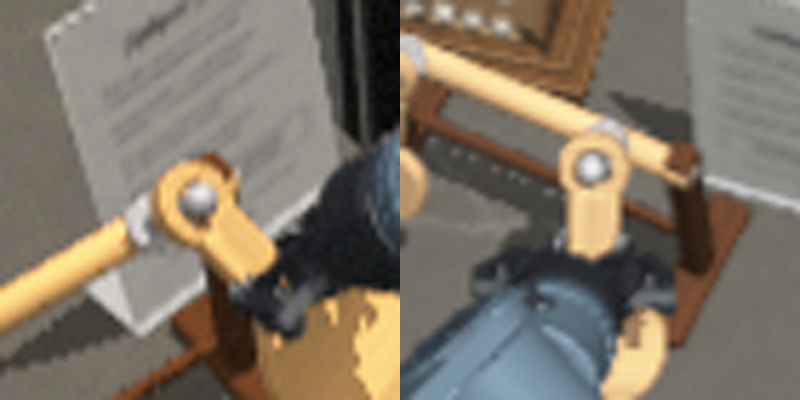

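jog_arm(series=[[[0.3, 0, 3, 0, 0, 0, 20], [0.2, 0, 3, 0, 0, 0, 20], [0, 0, 3, 0, 0, 0, 20], [0, 0, 3, 0, 0, 0, 20], [0, 0, 3, 0, 0, 0, 20], [0, 0, 3, 0, 0, 0, 20], [0, 0, 3, 0, 0, 0, 20], [0, 0, 3, 0, 0, 0, 20], [0, 0, 3, 0, 0, 0, 20], [0, 0, 0, 0, 0, 0, 20]]])

```text
time_s: 11.0
eef_pos: [0.5061, 0.134, 0.1889]
eef_rot: [-0.057, 0.928, 0.149, 0.336]
wrist_force: [-0.2, -0.3, -2.0]
opening: 0.377
grasp_force: 61.0
```

jog_arm(series=[[[0, 0, 1, 0, 0, 0, 20], [0, 0, 1, 0, 0, 0, 20], [0, 0, 1, 0, 0, 0, 20], [0, 0, 1, 0, 0, 0, 20], [0, 0, 1, 0, 0, 0, 20], [0, 0, 1, 0, 0, 0, 20], [0, 0, 0.5, 0, 0, 0, 20], [0, 0, 0.5, 0, 0, 0, 20], [0, 0, 0, 0, 0, 0, 20], [0, 0, 0, 0, 0, 0, 20]]])

```text
time_s: 12.0
eef_pos: [0.5103, 0.1354, 0.184]
eef_rot: [-0.057, 0.928, 0.149, 0.336]
wrist_force: [0.5, 0.8, -3.5]
opening: 0.38
grasp_force: 61.0
```

```bash
python3 m.py c6
```

```text
pred [202.7429039  202.78961644] [204.69962633 155.685972  ] meas (array([162.77272727, 228.86363636]), 44.0) (array([203.84615385, 157.56410256]), 39.0) kin [0.5502078  0.14944544 0.22546488]
hole cam [0.66167759 0.23518718 0.00685152] 0.08513406759575479 tool-frame ball-hole mm [  36.76614608   45.58990991 -302.56528041]
kin-based [  0.5723408    0.48543765 -47.75950273] wf tool [-2.59423918  0.28382925  1.4419162 ]
```

View pics/c6.png

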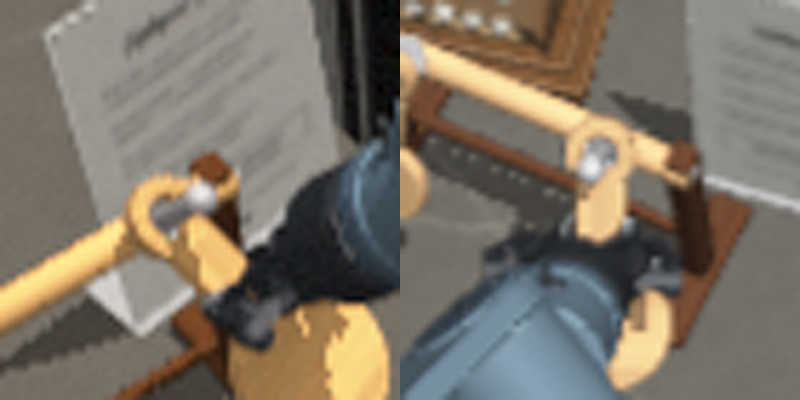

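jog_arm(series=[[[0, 0, 0.5, 0, 0, 0, 20], [0, 0, 0.5, 0, 0, 0, 20], [0, 0, 0.5, 0, 0, 0, 20], [0, 0, 0.5, 0, 0, 0, 20], [0, 0, 0.5, 0, 0, 0, 20], [0, 0, 0.5, 0, 0, 0, 20], [0, 0, 0.5, 0, 0, 0, 20], [0, 0, 0, 0, 0, 0, 20], [0, 0, 0, 0, 0, 0, 20], [0, 0, 0, 0, 0, 0, 20]]])

```text
time_s: 13.1
eef_pos: [0.5125, 0.1361, 0.1814]
eef_rot: [-0.057, 0.928, 0.149, 0.336]
wrist_force: [0.0, -0.3, -2.8]
opening: 0.381
grasp_force: 61.0
```

jog_arm(series=[[[0, 0, 0.3, 0, 0, 0, 20], [0, 0, 0.3, 0, 0, 0, 20], [0, 0, 0.3, 0, 0, 0, 20], [0, 0, 0.3, 0, 0, 0, 20], [0, 0, 0, 0, 0, 0, 20], [0, 0, 0, 0, 0, 0, 20], [0, 0, 0, 0, 0, 0, 20], [0, 0, 0, 0, 0, 0, 20], [0, 0, 0, 0, 0, 0, 20], [0, 0, 0, 0, 0, 0, 20]]])

```text
time_s: 14.1
eef_pos: [0.5132, 0.1363, 0.1804]
eef_rot: [-0.057, 0.928, 0.149, 0.336]
wrist_force: [0.2, -0.4, -3.0]
opening: 0.38
grasp_force: 61.0
```

Still no contact; feel on.

jog_arm(series=[[[0, 0, 0.3, 0, 0, 0, 20], [0, 0, 0.3, 0, 0, 0, 20], [0, 0, 0.3, 0, 0, 0, 20], [0, 0, 0.3, 0, 0, 0, 20], [0, 0, 0.3, 0, 0, 0, 20], [0, 0, 0, 0, 0, 0, 20], [0, 0, 0, 0, 0, 0, 20], [0, 0, 0, 0, 0, 0, 20], [0, 0, 0, 0, 0, 0, 20], [0, 0, 0, 0, 0, 0, 20]]])

```text
time_s: 15.1
eef_pos: [0.514, 0.1366, 0.1792]
eef_rot: [-0.057, 0.928, 0.149, 0.336]
wrist_force: [-4.1, -1.9, -0.1]
opening: 0.38
grasp_force: 61.6
```

jog_arm(series=[[[0, 0, 0, 0, 0, 0, 45], [0, 0, 0, 0, 0, 0, 50], [0, 0, 0, 0, 0, 0, 60], [0, 0, 0, 0, 0, 0, 60], [0, 0, 0, 0, 0, 0, 60], [0, 0, 0, 0, 0, 0, 60], [0, 0, 0, 0, 0, 0, 60], [0, 0, 0, 0, 0, 0, 60], [0, 0, 0, 0, 0, 0, 60], [0, 0, 0, 0, 0, 0, 60]]])

```text
time_s: 16.1
eef_pos: [0.5141, 0.1366, 0.1793]
eef_rot: [-0.057, 0.928, 0.149, 0.336]
wrist_force: [0.6, -0.0, -0.6]
opening: 0.704
grasp_force: 0.0
```

jog_arm(series=[[[-0.5, 0, -4, 0, 0, 0, 60], [-0.5, 0, -6, 0, 0, 0, 60], [-0.5, 0, -8, 0, 0, 0, 60], [-0.5, 0, -10, 0, 0, 0, 60], [0, 0, -15, 0, 0, 0, 60], [0, 0, -20, 0, 0, 0, 60], [0, 0, -20, 0, 0, 0, 60], [0, 0, -20, 0, 0, 0, 60], [0, 0, -20, 0, 0, 0, 60], [0, 0, 0, 0, 0, 0, 60]]])

```text
time_s: 17.1
eef_pos: [0.4384, 0.1101, 0.2754]
eef_rot: [-0.055, 0.927, 0.149, 0.339]
wrist_force: [1.3, -0.5, -0.0]
opening: 0.704
grasp_force: 0.0
```

```bash
python3 - <<'E'
from h import *
c=snap('scene');t=snap('top');print(ctrl.get_obs()['wrist_force'],now()[0])
o=np.hstack([cv2.resize(x[k],(400,400),interpolation=cv2.INTER_CUBIC) for x,k in((c['frame'],np.s_[165:275,150:260]),(t['frame'],np.s_[120:230,160:270]))])
cv2.imwrite('pics/c7.png',o)
E
```

```text
[ 0.76029361  0.2430899  -0.20677822] [0.43830151 0.11048185 0.27286317]
```

View pics/c7.png

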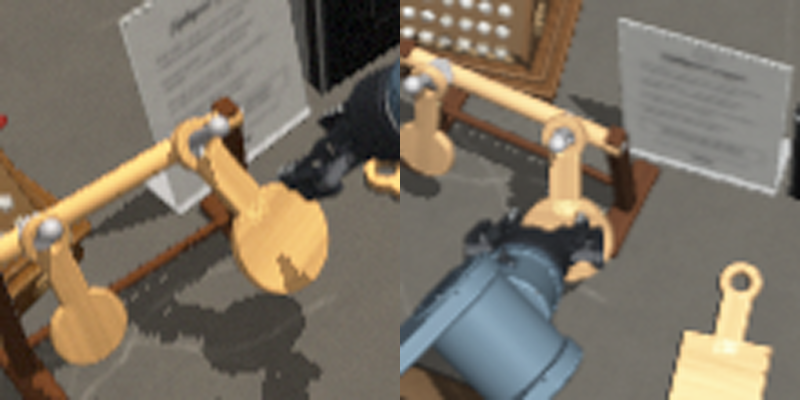

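jog_arm(series=[[[0, 0, -10, 0, 0, 0, 60], [0, 0, -10, 0, 0, 0, 60], [0, 0, -10, 0, 0, 0, 60], [0, 0, 0, 0, 0, 0, 60], [0, 0, 0, 0, 0, 0, 60], [0, 0, 0, 0, 0, 0, 60], [0, 0, 0, 0, 0, 0, 60], [0, 0, 0, 0, 0, 0, 60], [0, 0, 0, 0, 0, 0, 60], [0, 0, 0, 0, 0, 0, 60]]])

```text
time_s: 18.2
eef_pos: [0.4198, 0.1047, 0.2954]
eef_rot: [-0.057, 0.928, 0.149, 0.336]
wrist_force: [-0.2, -0.6, 0.7]
opening: 0.703
grasp_force: 0.0
```

jog_arm(series=[[[0, 0, 0, 0, 0, 0, 60], [0, 0, 0, 0, 0, 0, 60], [0, 0, 0, 0, 0, 0, 60], [0, 0, 0, 0, 0, 0, 60], [0, 0, 0, 0, 0, 0, 60], [0, 0, 0, 0, 0, 0, 60], [0, 0, 0, 0, 0, 0, 60], [0, 0, 0, 0, 0, 0, 60], [0, 0, 0, 0, 0, 0, 60], [0, 0, 0, 0, 0, 0, 60]]])

```text
time_s: 19.2
eef_pos: [0.4198, 0.1047, 0.2955]
eef_rot: [-0.057, 0.928, 0.149, 0.336]
wrist_force: [-0.9, -0.3, 0.3]
opening: 0.701
grasp_force: 0.0
```

```bash
python3 - <<'E'
from h import *
a=snap('scene')['frame'].astype(int);b=snap('scene')['frame'].astype(int);print('motion px',(abs(a-b)[165:275,150:235].max(-1)>25).sum())
print(ctrl.hand_in())
E
```

```text
motion px 9
the job is handed in; nothing more can be done
None
```

The round board was lowered onto the free peg's collar (contact about 5 N), released and seen hanging there, and the job was handed in at about 19 s with no verdict returned; I viewed 11 pictures, one over the limit of 10.

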